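Fit the purifier's new cartridge and reset its filter counter

ROBOT

A 6-joint arm with a two-finger parallel gripper is mounted at the origin on a cart in front of the work surface, level with it; the furniture and walls round the work are solid. World frame = base frame: x ahead of the robot, y to its left, z up, the work surface at z = 0. Lengths are in mm, angles in rad, forces in N, time in s.
With the tool pointing down it reaches from about 325 to 875 mm from the base axis. Payload 4.4 kg.
Tool frame: the origin (TCP) lies on the centre line of the jaws, within the pads' length; the fingertips stand ahead of it and the grasp point (between the pads) lies 6 mm ahead of it (ctrl.tcp_to_tips is the z of the fingertips in the tool frame, in mm); z points along the fingers, y is the line along which they close (so a half turn about z gives the same grasp; the last joint's range is limited). The gripper opens to 85 mm and grips with 20 to 120 N. Pads are 22 mm wide; open, the fingers measure 114 mm over their backs; the gripper's body (76 mm by 85 mm) begins 54 mm behind the grasp point. The pads swing forward as they close: fully open they stand 13 mm farther back than shut.
Start: joints at [0.959, 0.207, 1.542, -0, 1.393, -0.15], TCP at [256.207, 514.768, 256.282] pointing down, gripper open.
Joint ranges: [-2.73, 2.73], [-0.86, 2.22], [0.23, 2.46], [-1.11, 4.25], [0.08, 2.63], [-2.82, 2.82]. Speed limits (rad/s): [2.79, 2.79, 3.14, 3.14, 3.14, 3.14].

INTERFACE

Orientations are given as a 3x3 rotation matrix whose columns are the frame's x, y, z axes.
In Python, from plant import ctrl, sensors, optics gives the robot as it stands. Calls block until the motion is done:
- ctrl.move_ptp(position, orientation): joint-space move of the TCP to a pose.
- ctrl.move_l(position, rot=None, vel=150, threshold=None): straight line of the TCP; rot=None keeps the orientation; vel is the mean speed in mm/s. With threshold (N) it stops when the force on the tool has changed by that much, and returns True; else False.
- ctrl.set_joints(angles): joint-space move.
- ctrl.gripper_to(opening, force=None): finger opening in mm; force is the grip in N (None keeps the last); returns when the fingers have stopped.
- ctrl.hold(seconds).
- ctrl.solve_ik(position, orientation): joint angles nearest the present ones, or None.
- sensors.read_state(): the state.
- optics.grab_frame(name): name is "scene" or "top" or "wrist"; returns (picture, depth): 384x512x3 uint8, red, green, blue; 384x512 float32, mm along the optical axis (not along the pixel's ray), 0 where there is no reading.
- optics.camera_params(name): a dict with "mtx" (3x3 intrinsics, pixels), "R" (3x3) and "t" (3): a world point X has camera coordinates R X + t; the wrist camera has in their place "T_tool_cam" (4x4, takes a point from camera to tool coordinates, whose origin is the TCP and whose axes are the flange's). Camera axes: x right, y down, z forward; pixel columns grow to the right and rows downward; lengths in mm; the calibration is good to about 2 mm. A picture is of the moment at which its call begins: read the wrist's pose just before it. camera_params takes no time and is no camera call.
A pose or a line that the arm cannot do raises ctrl.MotionError and nothing moves.
- ctrl.finish_job(): hands the job in; it is judged then, once.
The state is a dict: "t": time; "q": joint angles; "qvel": joint speeds; "tau": joint torques, N m; "eef_pos": TCP position; "eef_rot": TCP orientation; "force": force on the tool from outside, world axes, zero at the start; "wrist_torque": the same for the moment, N m; "grip_width": finger opening in mm; "grasp_force": force on a finger pad.
Only numpy, scipy, OpenCV 4.12 (cv2) and the standard library are available. Lean on these libraries where they do the work, as an engineer would, in place of code of your own. Each camera call takes 0.05 s, during which the arm holds its last target. There are 200 camera calls.

TASK

Fit the new green cartridge: pick it up, lower it on its side into the purifier's two-clip cradle without dropping it, so that both clips hold the green body between the white end caps, and let go. Then use the tip of the red screwdriver to push the green-ringed recessed reset button fully in and keep it in for at least a second (never the blue one), and lay the screwdriver flat on the worktop again. Leave the other things where they are.

Things in the scene. Friction and masses are not known exactly. Their poses are not given: they have to be found in the camera images.
- cartridge: The new filter cartridge, upright at the start, 182 mm long, 0.15 kg. Origin at the centre of its flat foot; z runs along its axis to the neck. Along z: white foot cap 0-15 mm (56 mm diameter), green body with a paper label 15-127 (48 diameter), white upper cap 127-142 (56 diameter), white tube-fitting neck 142-182 (24 diameter).
- cartridge_mid (a point): Middle of the cartridge's green body, on its axis, 71 mm from the foot.
- cartridge_neck (a point): Point on the axis of the cartridge's neck, 166 mm from the foot (24 mm above the upper cap, 16 mm below the neck's end): a good place to grip it.
- purifier: The fixed purifier: white base plate 210 (x) x 230 (y) x 14 mm; origin under its centre, its x points from its front to its back, away from the robot, its y to the left. Along its front the cradle's two grey clips; behind them a white control head on a stand, 112 mm wide, whose sloping face looks to the robot and up; the head rises from 35 to 145 mm above the worktop.
- cradle (a point): Where cartridge_mid lies when the cartridge rests in the cradle, 61 mm above the worktop; axes as the purifier's, the groove runs along y. Two open-topped clips (25 mm inside radius, 12 mm wide), centred 44 mm left and right of this point, fit between the end caps with 6 mm to spare at either end. Their flared lips reach 11 mm above and 38 mm beside this point. The neck may point to either end.
- green_well (a point): Centre of the mouth of the green-ringed recessed reset button, on the sloping face. The round well is 14 mm wide; the green button, 11 mm wide, stands 6.5 mm below the face and goes 5 mm farther in.
- green_axis (a point): Point 100 mm straight out of the panel from green_well, on the well's axis: the line from here to green_well is the direction to press (about 35 degrees below level, away from the robot).
- blue_well (a point): Centre of the mouth of the blue-ringed button's well beside it (46 mm to the right), same form; not to be pressed.
- green_key (a joint): Travel of the green button: 0 out, 0.005 m fully in. A spring pushes it back; 1 N at first, 3 N fully in.
- blue_key (a joint): The same for the blue button.
- screwdriver: Screwdriver with red handle, lying flat on the worktop: 204 mm long, handle 28 mm thick and 100 mm long with a black six-sided anti-roll collar at its front (32 over corners), steel shaft 6 mm thick and 104 mm long. 0.09 kg. Origin under its middle (where the handle begins); its -y points along the shaft to the tip, +y to the handle's end; its axis lies 14 mm above the origin.
- driver_tip (a point): The tip of the screwdriver's shaft, on its axis.
- driver_butt (a point): The handle's end of the screwdriver, on its axis, 204 mm from the tip.
- orange_jar: Bystander: orange screw-top jar, 66 dia x 62 mm; origin at the centre of its underside.
- grease_tub: Bystander: small white tub with blue lid, 48 dia x 32 mm; origin at the centre of its underside.
- tube_cutter: Bystander: orange tube cutter lying flat, 112 long mm; origin at the centre of its underside.
Things that resemble listed ones, but are neither listed nor needed, are in the scene too. What is shaped like the cartridge but turquoise or yellow is not meant.

How it is judged (in metres and radians):
On the way, in this order (a step that is already met when the one before it is completed fails the run):
1. The cartridge lies in both saddles of the cradle while the fingers still touch it (lowered, not dropped) (y of cartridge_mid in the frame of cradle between -0.01 and 0.01 m and x of cartridge_mid in the frame of cradle between -0.006 and 0.006 m and z of cartridge_mid in the frame of cradle between -0.005 and 0.005 m and angle between the z axis of cartridge and the y axis of cradle, either way round below 0.09 rad and contact force between the fingers and cartridge above 0.3 N), for 0.05 s.
2. The cartridge lies in the cradle, let go (y of cartridge_mid in the frame of cradle between -0.01 and 0.01 m and x of cartridge_mid in the frame of cradle between -0.006 and 0.006 m and z of cartridge_mid in the frame of cradle between -0.005 and 0.005 m and angle between the z axis of cartridge and the y axis of cradle, either way round below 0.09 rad and contact force between the fingers and cartridge below 0.1 N and linear speed of cartridge below 0.02 m/s), for 0.2 s.
3. The screwdriver holds the green button in for a second (at least 3 of its 5 mm) (value of joint green_key above 0.003 m and contact force between screwdriver and purifier above 0.5 N and contact force between the fingers and purifier below 0.1 N), for 1 s.
At the end, for the whole second after the job is handed in: The cartridge lies in the cradle: its middle within 10 mm along, 6 mm across and 5 mm in height of the cradle point, its axis within 5 degrees of the groove; the green button is out again; the screwdriver lies flat on the worktop (tip and handle end both less than 22 mm up); both are at rest (y of cartridge_mid in the frame of cradle between -0.01 and 0.01 m and x of cartridge_mid in the frame of cradle between -0.006 and 0.006 m and z of cartridge_mid in the frame of cradle between -0.005 and 0.005 m and angle between the z axis of cartridge and the y axis of cradle, either way round below 0.09 rad and value of joint green_key below 0.001 m and height (world z) of each of driver_tip, driver_butt below 0.022 m and linear speed of each of screwdriver, cartridge below 0.02 m/s and angular speed of screwdriver below 0.5 rad/s); the robot touches nothing.
It fails at once if The blue button is pressed (value of joint blue_key above 0.002 m).
It fails at once if One of the bystanders is moved more than 3 cm (distance of any of orange_jar, grease_tub, tube_cutter from where it was at the start of the episode above 0.03 m).
It also fails if it takes over 72 s, if anything falls off the work surface, if the arm or the gripper's body presses on something with over 40 N, if the wrist force passes 120 N, or if a joint passes its speed limit or range.

## Working session

There is one attempt and no reset: what is moved stays moved. The work goes in short steps, each a Python script; the robot and the scene stay as the last script left them, time stands still between calls to the robot, and variables do not carry over. Pictures are saved under pics/ and viewed, at most 13 in all, crops included, and the job is handed in when it is done.

```bash
ls; mkdir -p pics; cat > h.py <<'E'
import numpy as np, cv2
from plant import ctrl, sensors, optics
def grab(n):
    s=sensors.read_state(); im,d=optics.grab_frame(n); p=optics.camera_params(n)
    K=np.array(p["mtx"])
    if n=="wrist":
        T=np.eye(4);T[:3,:3]=s["eef_rot"];T[:3,3]=s["eef_pos"]; M=T@np.array(p["T_tool_cam"]); Rc=M[:3,:3];c=M[:3,3]
    else:
        R=np.array(p["R"]);Rc=R.T;c=-R.T@np.array(p["t"])
    return im,d,K,Rc,c
def ray(K,Rc,uv): 
    r=Rc@np.linalg.solve(K,[uv[0],uv[1],1.]); return r   # depth-scaled
def plane(v,uv,z): 
    im,d,K,Rc,c=v; r=ray(K,Rc,uv); return c+r*(z-c[2])/r[2]
def deproj(v,m=None):
    im,d,K,Rc,c=v; h,w=d.shape; u,vv=np.meshgrid(np.arange(w),np.arange(h))
    P=np.stack([u,vv,np.ones_like(u)],-1)@np.linalg.inv(K).T*d[...,None]
    return P@Rc.T+c
def save(n,im): cv2.imwrite("pics/"+n,cv2.cvtColor(im,cv2.COLOR_RGB2BGR))
E
python3 - <<'E'
from h import *
import pickle
vs={n:grab(n) for n in("scene","top")}
pickle.dump(vs,open("v0.pkl","wb"))
save("a.png",vs["scene"][0]);save("b.png",vs["top"][0])
for n in vs: print(n,vs[n][4],vs[n][3][:,2],vs[n][2][0,0])
print(sensors.read_state()["eef_rot"],ctrl.tcp_to_tips, optics.camera_params("wrist"))
E
```

```text
pics
scene [-133.7419278  -772.85059727  987.0728052 ] [ 0.47715138  0.59038781 -0.65097526] 351.5534301984617
top [ 385.06385234   13.19380606 1661.69681065] [ 0.08593241 -0.00365038 -0.99629428] 417.87431388186553
[[-8.95250449e-01  4.45561740e-01 -1.16979737e-03]
 [ 4.45563190e-01  8.95248823e-01 -1.72888789e-03]
 [ 2.76933425e-04 -2.06900631e-03 -9.99997821e-01]] 25.0 {'mtx': array([[266.54292906,   0.        , 253.9322418 ],
       [  0.        , 266.54292906, 193.18867784],
       [  0.        ,   0.        ,   1.        ]]), 'T_tool_cam': array([[ 1.69250090e-04, -9.57192644e-01, -2.89451574e-01,
         7.29642312e+01],
       [ 9.99999981e-01,  1.91092851e-04, -4.72016246e-05,
        -7.25359070e-01],
       [ 1.00493174e-04, -2.89451560e-01,  9.57192658e-01,
        -1.16397968e+02],
       [ 0.00000000e+00,  0.00000000e+00,  0.00000000e+00,
         1.00000000e+00]])}
```

View pics/a.png

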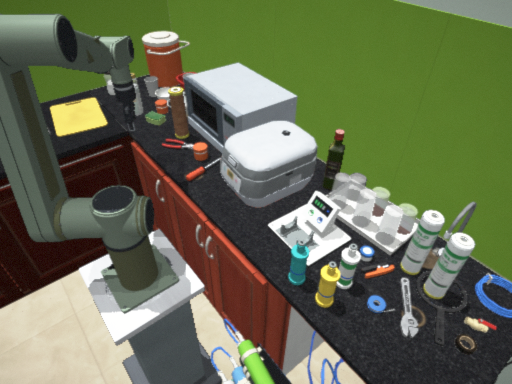

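View pics/b.png

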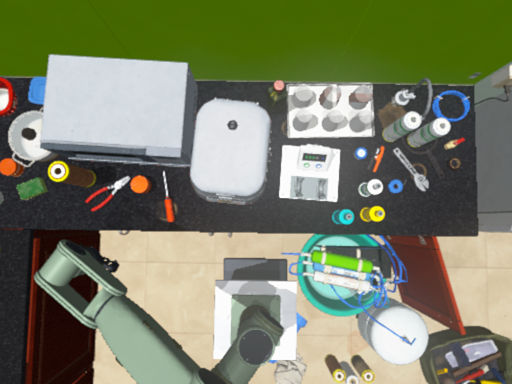

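The scene view shows a purifier at (312,230) and cartridge-like objects: turquoise at (299,262), yellow at (328,285), a green/white one at (348,268), and tall green/white canisters at (420,243) and (450,265), which are too big. My choice is (348,268). In the top view the screwdriver runs from its tip near (165,172) to its red handle at (169,212). The pliers at (108,193) are a lookalike.

```bash
python3 - <<'E'
from h import *
import pickle
vs=pickle.load(open("v0.pkl","rb"))
A=cv2.resize(vs["scene"][0][185:310,265:405],None,fx=4,fy=4,interpolation=cv2.INTER_CUBIC)[:500]
T=vs["top"][0]
B=cv2.resize(T[135:230,275:395],(240,190),interpolation=cv2.INTER_CUBIC)
C=cv2.resize(T[165:225,130:190],(240,240),interpolation=cv2.INTER_CUBIC)
o=np.zeros((500,800,3),np.uint8);o[:,:560]=A;o[:190,560:]=B;o[200:440,560:]=C
save("c.png",o)
v=vs["top"];P=deproj(v)
for n,(u,w) in dict(white1=(375,187),w2=(362,188),turq=(348,216),yel=(376,213),head=(318,153),base=(285,195),sd=(169,212),jar=(141,184),tub=(361,154)).items(): print(n,P[w,u].round())
v=vs["scene"];P=deproj(v)
for n,(u,w) in dict(g=(349,252),turq=(299,245)).items(): print(n,P[w,u].round())
E
```

```text
white1 [ 510. -419.  182.]
w2 [ 515. -405.   59.]
turq [ 405. -324.  178.]
yel [ 418. -423.  178.]
head [ 636. -223.  137.]
base [ 486. -112.   12.]
sd [412. 341.  28.]
jar [517. 447.  55.]
tub [ 652. -409.   30.]
g [ 504. -426.  160.]
turq [ 393. -325.  178.]
```

View pics/c.png

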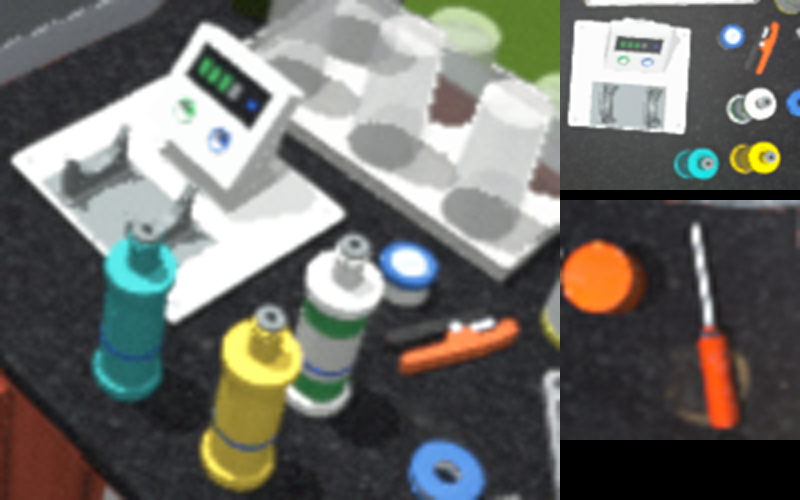

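The crop confirms the choice: the white-capped green cartridge with label is at crop (338,325), at about (510,-419), with its neck end at z=182. The green ring is at crop (185,110), the blue at (220,140), and the clips at (85,180) and (185,220). Next I take wrist views for accuracy.

```bash
cat >> h.py <<'E'
def RM(z,y):
    z=np.array(z,float);z/=np.linalg.norm(z);y=np.array(y,float);y-=z*(y@z);y/=np.linalg.norm(y)
    return np.stack([np.cross(y,z),y,z],1)
DOWN=RM([0,0,-1],[0,1,0])
E
python3 - <<'E'
from h import *
import pickle
print(DOWN)
ctrl.move_ptp([430,-190,340],DOWN); W=[grab("wrist")]
ctrl.move_ptp([470,-260,340],DOWN); W+=[grab("wrist")]
ctrl.move_ptp([440,-400,340],DOWN); W+=[grab("wrist")]
pickle.dump(W,open("w.pkl","wb"))
print(sensors.read_state()["t"],sensors.read_state()["q"])
save("d.png",np.hstack([cv2.resize(w[0],(400,300)) for w in W[:2]])); 
o=np.vstack([np.hstack([cv2.resize(w[0],(400,300)) for w in W[:2]]),np.hstack([cv2.resize(W[2][0],(400,300)),np.zeros((300,400,3),np.uint8)])]);save("d.png",o)
def ik(n,p,R): 
    q=ctrl.solve_ik(p,R); print(n,None if q is None else np.round(q,2))
ctrl_pts=[("grab upright from left tz=-y",[510,-413,166],RM([0,-1,0],[1,0,0])),("  y flip",[510,-413,166],RM([0,-1,0],[-1,0,0])),
("from left45",[510,-415,170],RM([0,-1,-1],[1,0,0])),("from right",[510,-425,166],RM([0,1,0],[1,0,0])),("from robot tz=+x",[504,-419,166],RM([1,0,0],[0,1,0])),("from robot rad",[505,-415,166],RM([.77,-.63,0],[.63,.77,0])),
("final neck right vert",[490,-295,67],RM([0,0,-1],[1,0,0])),("flip",[490,-295,67],RM([0,0,-1],[-1,0,0])),
("final left vert",[490,-105,67],RM([0,0,-1],[1,0,0])),("flip",[490,-105,67],RM([0,0,-1],[-1,0,0]))]
for n,p,R in ctrl_pts: ik(n,p,R)
E
```

```text
[[-1.  0.  0.]
 [ 0.  1.  0.]
 [ 0.  0. -1.]]
3.875 [-8.82152545e-01  1.96500754e-01  1.38152611e+00  7.48826904e-04
  1.56375788e+00 -2.45389545e+00]
grab upright from left tz=-y None
  y flip None
from left45 [-0.55  0.36  1.74 -0.96  0.83  0.05]
from right [-1.05  1.27  0.64  1.05  2.53 -0.61]
from robot tz=+x [-1.28  0.66  1.93  1.82  1.42  2.1 ]
from robot rad [-0.93  0.58  2.17  2.88  1.19  1.67]
final neck right vert [-0.69  0.42  1.69 -0.    1.03 -0.69]
flip [-0.69  0.42  1.69 -0.    1.03  2.45]
final left vert [-0.38  0.3   1.87 -0.    0.97 -0.38]
flip [-0.38  0.3   1.87 -0.    0.97  2.76]
```

View pics/d.png

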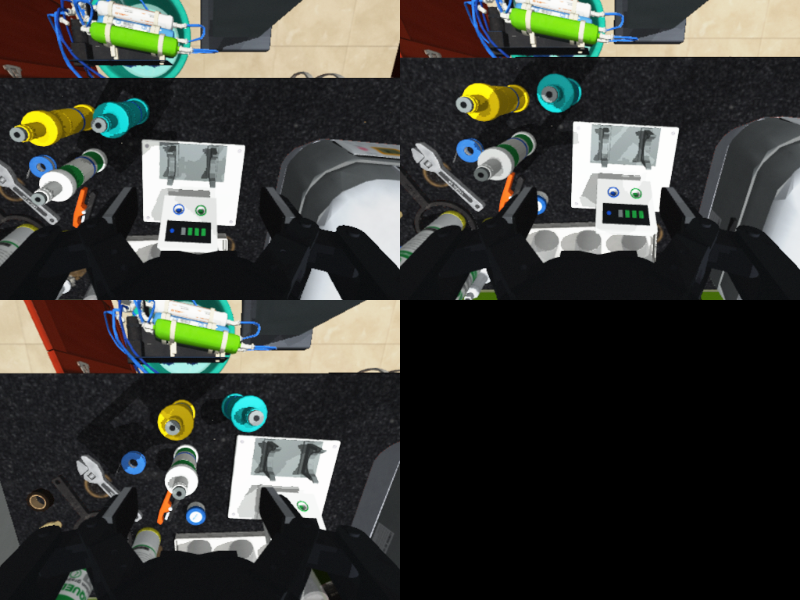

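The three wrist views show the purifier with its clips: tile 1 at (168,163) and (213,163), green ring (201,211), blue ring (179,210). The green cartridge's neck end is at tile 1 (40,198), tile 2 (483,172) and tile 3 (179,491). Next I measure these.

```bash
python3 - <<'E'
from h import *
import pickle
W=pickle.load(open("w.pkl","rb")); V=pickle.load(open("v0.pkl","rb"))
allv=W+[V["top"],V["scene"]]
def tri(obs):
    A=np.zeros((3,3));b=np.zeros(3)
    for v,uv in obs:
        r=ray(v[2],v[3],uv);r/=np.linalg.norm(r);M=np.eye(3)-np.outer(r,r);A+=M;b+=M@v[4]
    X=np.linalg.solve(A,b); return X.round(1),[round(float(np.linalg.norm(np.cross(X-v[4],ray(v[2],v[3],uv)/np.linalg.norm(ray(v[2],v[3],uv))))),1) for v,uv in obs]
# rings
for nm,lo,hi,seeds in [("green",(40,60,50),(85,255,255),[(257,270),(272,246),None]),("blue",(100,80,50),(130,255,255),[(229,269),(272,246),None])]:
    obs=[]
    for i,v in enumerate(W[:2]):
        P=deproj(v);h=cv2.cvtColor(v[0],cv2.COLOR_RGB2HSV);m=cv2.inRange(h,lo,hi)
        m&=((abs(P[...,0]-590)<60)&(abs(P[...,1]+200)<60)&(P[...,2]>50)&(P[...,2]<160)).astype(np.uint8)*255
        n,l,st,c=cv2.connectedComponentsWithStats(m)
        for k in range(1,n):
            if st[k,4]>15: print(nm,i,st[k],c[k].round(1),np.median(P[l==k],0).round(1))
# clouds
P=np.vstack([deproj(v)[v[1]>0] for v in W])
def sel(x0,x1,y0,y1,z0,z1): 
    m=(P[:,0]>x0)&(P[:,0]<x1)&(P[:,1]>y0)&(P[:,1]<y1)&(P[:,2]>z0)&(P[:,2]<z1);return P[m]
S=sel(420,570,-280,-120,55,76)
print("clip pts",len(S),np.percentile(S,[1,5,50,95,99],axis=0).round(1))
for a,b in((-280,-200),(-200,-120)):
    s=S[(S[:,1]>a)&(S[:,1]<b)&(S[:,2]>60)];print(np.histogram(s[:,1],bins=np.arange(a,b+1,4)),np.histogram(s[:,0],bins=np.arange(440,550,5)))
for i,v in enumerate(W+[V["top"]]):
    Q=deproj(v)[v[1]>0]
    s=Q[(Q[:,0]>480)&(Q[:,0]<540)&(Q[:,1]>-450)&(Q[:,1]<-390)&(Q[:,2]>172)&(Q[:,2]<190)];print("neck",len(s),s.mean(0).round(1) if len(s) else"", np.ptp(s,0).round() if len(s) else "")
    s=Q[(Q[:,0]>370)&(Q[:,0]<430)&(Q[:,1]>-360)&(Q[:,1]<-290)&(Q[:,2]>172)&(Q[:,2]<190)];print("turq",len(s),s.mean(0).round(1) if len(s) else"", np.ptp(s,0).round() if len(s) else "")
    s=Q[(Q[:,0]>380)&(Q[:,0]<560)&(Q[:,1]>-90)&(Q[:,1]<150)&(Q[:,2]>60)&(Q[:,2]<300)];print("cooker min y for x<560",s[:,1].min().round() if len(s) else'',s[:,0].min().round() if len(s) else "",s[:,2].max() if len(s) else "")
v=V["top"];Q=deproj(v);im=v[0]
m=(im.min(2)>170)&(abs(Q[...,2]-14)<8)&(Q[...,0]>400)&(Q[...,0]<700)&(Q[...,1]>-330)&(Q[...,1]<-70)
m=m.astype(np.uint8);r=cv2.minAreaRect(np.argwhere(m)[:,::-1].astype(np.float32));print(r,[plane(v,c,14)[:2].round(1) for c in cv2.boxPoints(r)])
E
```

```text
green 0 [250 263  14  14  96] [256.6 270. ] [ 603.8 -185.4   76.1]
green 0 [240 291   7  11  72] [243.  295.9] [ 623.2 -206.9  114.3]
green 0 [249 291   6  11  64] [251.4 296.2] [ 623.8 -194.6  114. ]
green 0 [257 292   7  10  68] [260.  296.6] [ 624.5 -181.   114.1]
green 1 [295 241  15  14  92] [301.4 248.4] [ 604.  -185.9   75.8]
green 1 [288 268   7  11  69] [290.7 273.3] [ 623.  -207.1  114.6]
green 1 [296 269   8  10  64] [299.6 273.6] [ 623.5 -194.   114.6]
green 1 [305 269   8  11  69] [308.3 274.1] [ 624.  -180.9  114.7]
blue 0 [222 261  14  14  92] [228.5 268.3] [ 600.7 -231.5   75. ]
blue 0 [217 292   7   6  35] [219.8 294.6] [ 620.6 -241.9  114.3]
blue 1 [266 239  14  14  95] [272.4 246.5] [ 600.8 -232.1   75.3]
blue 1 [264 269   7   7  36] [267.  271.9] [ 620.8 -241.9  114.1]
clip pts 867 [[ 476.4 -256.1   55.4]
 [ 477.5 -254.6   56.1]
 [ 538.2 -168.2   64.9]
 [ 549.5 -156.4   71.2]
 [ 551.6 -153.9   71.7]]
(array([  0,   0,   0,   0,   0,   7,  70, 107, 103,  31,   0,   0,   0,
         0,   0,   0,   0,   0,   0,   0]), array([-280, -276, -272, -268, -264, -260, -256, 
[... 908 characters left out ...]
. 22. 11.]
cooker min y for x<560 -32.0 443.0 236.98560928792423
neck 367 [ 513.8 -427.5  179.2] [22. 22. 11.]
turq 440 [ 404.4 -323.2  179.7] [23. 22. 11.]
cooker min y for x<560 -34.0 443.0 230.93720755226698
neck 319 [ 513.  -429.5  179.3] [22. 24. 10.]
turq 406 [ 403.7 -326.3  179.5] [23. 22. 11.]
cooker min y for x<560 -34.0 476.0 117.43278912235144
neck 41 [ 513.6 -426.   180.2] [22. 22. 17.]
turq 32 [ 403.7 -320.9  181.7] [18. 20. 15.]
cooker min y for x<560 -28.0 444.0 246.06820400248512
((309.18426513671875, 172.37631225585938), (58.161651611328125, 53.97341537475586), 4.289153099060059) [array([477.5, -85.1]), array([692.9, -98.8]), array([ 679.3, -330.5]), array([ 464.1, -314.3])]
```

```bash
cat >> h.py <<'E'
k=0.065
PX=np.array([np.cos(k),-np.sin(k),0]);PY=np.array([np.sin(k),np.cos(k),0]);PZ=np.array([0,0,1.])
def cart_R(tz_par,th,a,b,sgn):  # tool z = -a cos + b sin, y = sgn a x b
    return RM(-a*np.cos(th)+b*np.sin(th),sgn*np.cross(a,b))
E
python3 - <<'E'
from h import *
import pickle
W=pickle.load(open("w.pkl","rb"))
for v in W:
    Q=deproj(v)[v[1]>0]; L=np.stack([(Q-[514,-206,0])@PX,(Q-[514,-206,0])@PY,Q[:,2]],1)
    for s in(-44,44):
        c=L[(abs(L[:,1]-s)<12)&(abs(L[:,0])<50)&(L[:,2]>60)&(L[:,2]<76)]
        f=c[c[:,0]<0];b=c[c[:,0]>0]
        if len(f)>5 and len(b)>5: print(s,"x",f[:,0].min().round(1),b[:,0].max().round(1),"inner",f[:,0].max().round(1),b[:,0].min().round(1),"y",c[:,1].min().round(1),c[:,1].max().round(1),"z",c[:,2].max().round(1))
N=np.array([513.6,-428,166]);C=np.array([514,-206,61.])
lim=np.array([[-2.73,2.73],[-.86,2.22],[.23,2.46],[-1.11,4.25],[.08,2.63],[-2.82,2.82]])
out=[]
for th in np.radians([45,55,65,75,90]):
  for az in np.radians(np.arange(-180,180,15)):
    for sg in(1,-1):
      b=np.array([np.cos(az),np.sin(az),0]);R=cart_R(0,th,PZ,b,sg)
      g=lambda p,R:ctrl.solve_ik(list(p-6*R[:,2]),R)
      qs=[g(N+h*R[:,2]*0+PZ*(-h) ,R) for h in(0,-200)]+[g(N-80*R[:,2],R)]
      if any(q is None for q in qs): continue
      for side in(-1,1):
       for psi in np.radians([-30,0,30]):
        a=side*PY;b2=np.sin(psi)*PX-np.cos(psi)*PZ;R2=cart_R(0,th,a,b2,sg)
        q2=[g(C+a*95+PZ*h,R2) for h in(0,150)]
        if any(q is None for q in q2): continue
        A=np.array(qs+q2); mg=np.minimum(A-lim[:,0],lim[:,1]-A).min(); d=abs(A[1]-A[4]).max()
        out.append((d,mg,np.degrees(th).round(),np.degrees(az).round(),sg,side,np.degrees(psi).round(),A[0].round(2),A[3].round(2)))
out=[o for o in out if o[1]>.12];out.sort(key=lambda o:o[0])
for o in out[:14]: print(o)
E
```

```text
-44 x -35.2 35.7 inner -25.3 25.4 y -48.1 -36.4 z 72.5
44 x -36.1 35.5 inner -26.4 25.0 y 39.5 51.8 z 71.7
-44 x -35.3 36.0 inner -25.5 25.5 y -48.4 -37.0 z 72.5
44 x -35.3 35.5 inner -25.1 24.5 y 39.0 51.0 z 72.4
-44 x -35.1 36.7 inner -24.9 25.3 y -48.8 -36.7 z 71.9
44 x -35.6 35.1 inner -26.0 24.6 y 39.0 51.6 z 72.5
(np.float64(0.9256608079803748), np.float64(0.3124445551183897), np.float64(45.0), np.float64(-30.0), -1, -1, np.float64(30.0), array([-0.96,  0.2 ,  1.96,  0.9 ,  0.39,  0.4 ]), array([-1.05,  0.71,  1.53,  0.76,  1.5 ,  1.64]))
(np.float64(1.0130418826785363), np.float64(0.4357937305810011), np.float64(45.0), np.float64(-165.0), 1, -1, np.float64(-30.0), array([-0.59,  0.84,  0.96, -0.59,  1.86,  0.7 ]), array([-0.82,  0.97,  1.04,  0.3 ,  1.99, -0.54]))
(np.float64(1.024982666414611), np.float64(0.12746524130713516), np.float64(45.0), np.float64(-45.0), 1, -1, np.float64(30.0), array([-0.84,  0.19,  1.96,  0.2 ,  0.21, -1.8 ]), array([-1.05,  0.71,  1.53,  0.76,  1.5 , -1.5 ]))
(np.float64(1.024982666414611), np.float64(0.12746524130713516), np.float64(45.0), np.flo
[... 1747 characters left out ...]
 -0.54]))
(np.float64(1.1150813028277766), np.float64(0.24695486033771635), np.float64(45.0), np.float64(-60.0), 1, -1, np.float64(30.0), array([-0.72,  0.22,  1.92, -0.77,  0.33, -0.59]), array([-1.05,  0.71,  1.53,  0.76,  1.5 , -1.5 ]))
(np.float64(1.115081302827777), np.float64(0.24695486033771635), np.float64(45.0), np.float64(-60.0), -1, -1, np.float64(30.0), array([-0.72,  0.22,  1.92, -0.77,  0.33,  2.55]), array([-1.05,  0.71,  1.53,  0.76,  1.5 ,  1.64]))
(np.float64(1.1239367632625692), np.float64(0.2123789936323639), np.float64(45.0), np.float64(-105.0), 1, -1, np.float64(-30.0), array([-0.52,  0.47,  1.58, -0.9 ,  1.06,  0.19]), array([-0.82,  0.97,  1.04,  0.3 ,  1.99, -0.54]))
```

```bash
cat >> h.py <<'E'
th=np.radians(45); N=np.array([513.5,-428,166.]);C=np.array([514.1,-204.6,61.])
R1=cart_R(0,th,PZ,np.array([np.cos(np.radians(-105)),np.sin(np.radians(-105)),0]),1)
ps=np.radians(-20);a2=-PY;R2=cart_R(0,th,a2,np.sin(ps)*PX-np.cos(ps)*PZ,1)
def tcp(g,R): return list(np.asarray(g)-6*R[:,2])
def st(): s=sensors.read_state(); print(round(s["t"],2),"w",round(s["grip_width"],1),"gf",round(s["grasp_force"],1),"F",np.round(s["force"],1),"p",np.round(s["eef_pos"],1)); return s
E
python3 - <<'E'
from h import *
ctrl.move_ptp(tcp(N-110*R1[:,2],R1),R1)
ctrl.gripper_to(55); st()
print(ctrl.move_l(tcp(N,R1),vel=120,threshold=8)); st()
ctrl.gripper_to(10,80); st()
ctrl.move_l(tcp(N+[0,0,170],R1),vel=200); st()
ctrl.move_ptp(tcp(C+95*a2+150*PZ,R2),R2);st()
v=grab("top");w=grab("scene");x=grab("wrist")
import pickle;pickle.dump([v,w,x],open("h.pkl","wb"))
save("e.png",np.hstack([cv2.resize(v[0][110:260,230:430],(400,300)),cv2.resize(w[0][150:330,230:470],(400,300))]))
for vv in(v,w):
    Q=deproj(vv)[vv[1]>0];L=np.stack([(Q-C)@PX,(Q-C)@PY,Q[:,2]-C[2]],1)
    m=(abs(L[:,0])<60)&(abs(L[:,1])<110)&(L[:,2]>100)&(L[:,2]<200); c=L[m]
    for y0 in range(-100,100,20):
        s=c[(c[:,1]>=y0)&(c[:,1]<y0+20)]
        if len(s): print(y0,len(s),"x",s[:,0].min().round(),s[:,0].max().round(),"z max",s[:,2].max().round(1))
    print(c[:,1].min(),c[:,1].max())
E
```

```text
6.51 w 55.1 gf 0.0 F [-0.8 -0.2  0.5] p [ 534.6 -348.9  248. ]
False
7.58 w 54.9 gf 0.0 F [ 0.2 -0.   1. ] p [ 515.2 -423.9  171. ]
7.97 w 21.6 gf 78.1 F [-0.5 -0.   2.3] p [ 515.3 -424.   171.2]
8.97 w 21.9 gf 78.3 F [-0.6 -0.2 -1. ] p [ 513.8 -423.3  337.7]
10.07 w 21.9 gf 101.9 F [  4.6 -18.5  30.5] p [ 511.1 -310.8  224.1]
-100 117 x -34.0 26.0 z max 186.8
-80 105 x -45.0 18.0 z max 162.6
-60 81 x -42.0 4.0 z max 151.0
-40 2 x -32.0 -22.0 z max 103.1
-109.68730736832089 -37.61937004744153
-100 144 x -40.0 15.0 z max 182.7
-80 104 x -45.0 13.0 z max 159.0
-60 25 x -48.0 -21.0 z max 129.6
-109.29369860033992 -43.922864717793715
```

View pics/e.png

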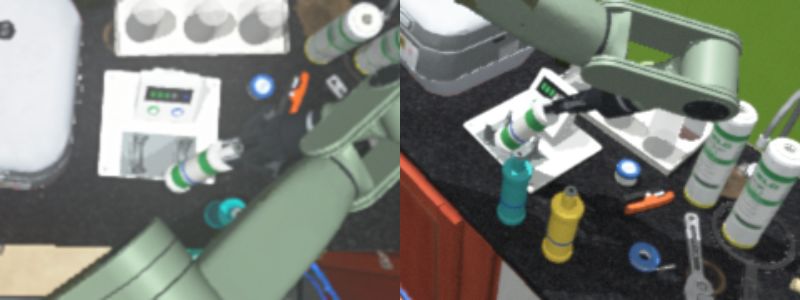

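The hover picture shows the cartridge sagging in the grip, foot low and to the left at (185,178). It presses on the right clip. I'll raise it and measure the tilt.

```bash
python3 - <<'E'
from h import *
s=sensors.read_state();p=np.array(s["eef_pos"])
ctrl.move_l(list(p+[0,0,150]),vel=100); st()
ctrl.hold(.3);s=st()
R=np.array(s["eef_rot"]);g=np.array(s["eef_pos"])+6*R[:,2]
import pickle
vs=[grab("top"),grab("scene"),grab("wrist")];pickle.dump((vs,R,g),open("i.pkl","wb"))
for vv in vs:
    h=cv2.cvtColor(vv[0],cv2.COLOR_RGB2HSV);Q=deproj(vv)
    m=(cv2.inRange(h,(50,90,30),(85,255,200))>0)&(np.linalg.norm(Q-g,axis=2)<190)&(vv[1]>0)&(Q[...,2]>110)
    q=Q[m]; 
    if len(q)>10:
        c=q.mean(0);print(len(q),c.round(1),"dist axis guess",((c-g)/np.linalg.norm(c-g)).round(3),np.linalg.norm(c-g).round(), np.linalg.svd(q-c)[2][0].round(3))
v=vs
save("f.png",np.hstack([cv2.resize(v[2][0],(400,300)),cv2.resize(v[1][0][100:310,230:510],(400,300))]))
print(a2, R[:,2])
E
```

```text
11.96 w 21.8 gf 93.5 F [-0.1  0.1 -1.7] p [ 511.1 -310.2  373.4]
12.26 w 21.7 gf 93.5 F [-0.4 -0.2 -1.5] p [ 511.2 -310.3  374. ]
121 [ 479.2 -243.8  310.8] dist axis guess [-0.337  0.681 -0.65 ] 91.0 [-0.269  0.481 -0.834]
186 [ 467.6 -263.7  303.6] dist axis guess [-0.474  0.472 -0.743] 89.0 [-0.272  0.478 -0.835]
[-0.06495424 -0.99788824 -0.        ] [-0.19559928  0.72153692 -0.66417272]
```

View pics/f.png

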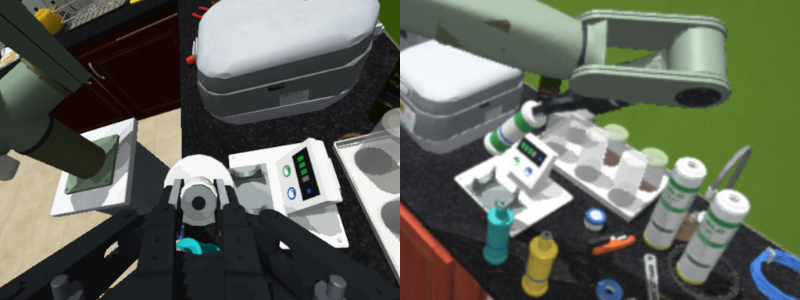

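The foot direction, about (-.27,.48,-.83), shows the cartridge turned to about 17° from the tool axis instead of 45°. It is still firmly held. I'll stand it back up in its old place, regrasp harder, and rotate it at height.

```bash
cat >> h.py <<'E'
def axis_now():
    s=sensors.read_state();R=np.array(s["eef_rot"]);g=np.array(s["eef_pos"])+6*R[:,2];ax=[]
    for n in("top","scene"):
        vv=grab(n);h=cv2.cvtColor(vv[0],cv2.COLOR_RGB2HSV);Q=deproj(vv)
        m=(cv2.inRange(h,(50,90,30),(85,255,200))>0)&(np.linalg.norm(Q-g,axis=2)<190)&(vv[1]>0)&(Q[...,2]>110)
        q=Q[m]
        if len(q)<30: print(n,"few");continue
        c=np.median(q,0);q=q[np.linalg.norm(q-c,axis=1)<90];d=np.linalg.svd(q-q.mean(0))[2][0];d*=np.sign(d@(q.mean(0)-g))
        print(n,len(q),"foot dir",d.round(3),"in tool",(R.T@d).round(3));ax.append(d)
    d=np.mean(ax,0);d/=np.linalg.norm(d);return d,R,g
E
python3 - <<'E'
from h import *
d,R,g=axis_now()
t=R.T@d; th1=np.arctan2(abs(t[0]),t[2]); print("theta",np.degrees(th1),t)
# which side of tool z: compare with nominal
print("nominal", (R2.T@PY).round(2))
tn=R2.T@PY; th1*=np.sign(t[0]*tn[0])
b=np.array([np.cos(np.radians(-105)),np.sin(np.radians(-105)),0]);Ra=cart_R(0,th1,PZ,b,1)
ctrl.move_l([510,-380,370],vel=150)
ctrl.move_ptp(tcp(N+[0,0,215],Ra),Ra)
ctrl.hold(.2);d,R,g=axis_now()
print(ctrl.solve_ik(tcp(N,Ra),Ra))
st()
E
```

```text
top 119 foot dir [-0.262  0.489 -0.832] in tool [-0.291  0.009  0.957]
scene 185 foot dir [-0.276  0.478 -0.834] in tool [-0.303 -0.003  0.953]
theta 17.278312194022945 [-0.29701193  0.00320112  0.9548684 ]
nominal [0.71 0.   0.71]
top few
scene 193 foot dir [ 0.006 -0.003 -1.   ] in tool [-0.302  0.012  0.953]
[-0.92954994  0.56820376  1.25656841  0.23584837  1.50885797 -0.70519079]
13.99 w 22.0 gf 93.4 F [-0.3 -0.4 -1.3] p [ 513.2 -429.7  384.1]
```

```bash
python3 - <<'E'
from h import *
s=sensors.read_state();R=np.array(s["eef_rot"]);p=np.array(s["eef_pos"])
ctrl.move_l([p[0],p[1],p[2]-185],vel=220)
s0=st();print(ctrl.move_l([p[0],p[1],p[2]-245],vel=35,threshold=3)); s=st()
ctrl.gripper_to(60); st()
g=np.array(s["eef_pos"])+6*R[:,2]
ctrl.move_l(list(np.array(s["eef_pos"])-90*R[:,2]),vel=250)
v=grab("wrist");w=grab("top")
for vv in(v,w):
    Q=deproj(vv)[vv[1]>0];q=Q[(np.linalg.norm(Q[:,:2]-N[:2],axis=1)<45)&(Q[:,2]>172)&(Q[:,2]<190)];print("neck",len(q),q.mean(0) if len(q) else"")
print("grasp was",g)
lim=np.array([[-2.73,2.73],[-.86,2.22],[.23,2.46],[-1.11,4.25],[.08,2.63],[-2.82,2.82]])
out=[]
for t in np.radians([75,82,90]):
  for az in np.radians(np.arange(-150,31,15)):
    for sg in(1,-1):
      R=cart_R(0,t,PZ,np.array([np.cos(az),np.sin(az),0]),sg);gp=np.array([513.5,-428,85])
      qs=[ctrl.solve_ik(tcp(x,R),R) for x in(gp,gp-[0,0,-150],gp-90*R[:,2])]
      if any(q is None for q in qs): continue
      for side in(-1,1):
       for psi in np.radians([-30,0,30]):
        a=side*PY;R3=cart_R(0,t,a,np.sin(psi)*PX-np.cos(psi)*PZ,sg)
        q2=[ctrl.solve_ik(tcp(C+a*14+PZ*h,R3),R3) for h in(0,150)]
        if any(q is None for q in q2): continue
        A=np.array(qs+q2);out.append((abs(A[1]-A[4]).max().round(2),np.minimum(A-lim[:,0],lim[:,1]-A).min().round(2),np.degrees([t,az,psi]).round(),sg,side,A[0].round(2),A[3].round(2)))
out=[o for o in out if o[1]>.08];out.sort(key=lambda o:o[0]);print(*out[:12],sep="\n")
E
```

```text
14.99 w 21.9 gf 93.4 F [-1.2 -0.4 -0.4] p [ 513.9 -430.5  200.9]
True
15.96 w 21.7 gf 94.2 F [ 0.4 -1.   2.9] p [ 513.3 -429.7  168.2]
16.41 w 60.0 gf 0.0 F [-0.1  0.3  0.1] p [ 512.4 -428.6  166.4]
neck 664 [ 515.07434301 -424.83829331  179.68592792]
neck 39 [ 514.09215731 -420.59205702  182.06409346]
grasp was [ 513.73262619 -427.91528042  162.47280687]
(np.float64(1.01), np.float64(0.36), array([90., 30., 30.]), 1, 1, array([-1.29,  0.99,  1.46,  1.38,  1.72,  2.24]), array([-0.67,  0.22,  2.1 ,  0.68,  0.47,  1.98]))
(np.float64(1.01), np.float64(0.36), array([90., 30., 30.]), -1, 1, array([-1.29,  0.99,  1.46,  1.38,  1.72, -0.9 ]), array([-0.67,  0.22,  2.1 ,  0.68,  0.47, -1.16]))
(np.float64(1.12), np.float64(0.23), array([82., 30., 30.]), 1, 1, array([-1.29,  0.91,  1.49,  1.3 ,  1.62,  2.28]), array([-0.58,  0.2 ,  2.13,  0.42,  0.31,  2.3 ]))
(np.float64(1.12), np.float64(0.23), array([82., 30., 30.]), -1, 1, array([-1.29,  0.91,  1.49,  1.3 ,  1.62, -0.86]), array([-0.58,  0.2 ,  2.13,  0.42,  0.31, -0.84]))
(np.float64(1.17), np.float64(0.36), array([90., 15., 30.]), 1, 
[... 591 characters left out ...]
 0.42,  0.31, -0.84]))
(np.float64(1.29), np.float64(0.13), array([75., 30., 30.]), -1, 1, array([-1.27,  0.85,  1.52,  1.23,  1.54, -0.82]), array([-0.49,  0.21,  2.15, -0.17,  0.21, -0.21]))
(np.float64(1.39), np.float64(0.36), array([90.,  0., 30.]), 1, 1, array([-1.28,  0.87,  1.84,  1.83,  1.45,  1.99]), array([-0.67,  0.22,  2.1 ,  0.68,  0.47,  1.98]))
(np.float64(1.39), np.float64(0.36), array([90.,  0., 30.]), -1, 1, array([-1.28,  0.87,  1.84,  1.83,  1.45, -1.15]), array([-0.67,  0.22,  2.1 ,  0.68,  0.47, -1.16]))
(np.float64(1.41), np.float64(0.13), array([90., 30.,  0.]), 1, 1, array([-1.29,  0.99,  1.46,  1.38,  1.72,  2.24]), array([-0.51,  0.38,  1.75, -0.  ,  1.01,  2.69]))
```

```bash
python3 - <<'E'
from h import *
n=np.array([514.5,-426,166])
ctrl.move_ptp(tcp(n-90*R1[:,2],R1),R1); ctrl.gripper_to(50)
print(ctrl.move_l(tcp(n,R1),vel=150,threshold=8))
ctrl.gripper_to(8,120); st()
ctrl.move_l(tcp(n+[0,0,215],R1),vel=220)
ctrl.hold(.1);d,R,g=axis_now()
# half way
from scipy.spatial.transform import Rotation as Ro, Slerp
S=Slerp([0,1],Ro.from_matrix([R1,R2])); p0=n+[0,0,215];p1=C+95*a2+PZ*310
for f in(.5,1):
    Rf=S(f).as_matrix();ctrl.move_l(tcp(p0+f*(p1-p0),Rf),Rf,vel=90); st();d,R,g=axis_now()
E
```

```text
False
19.43 w 20.9 gf 117.3 F [-0.5  0.6  4.3] p [ 516.4 -422.   171.8]
top few
scene 190 foot dir [-0.003 -0.005 -1.   ] in tool [0.702 0.004 0.712]
21.7 w 21.2 gf 117.6 F [-0.2 -0.  -2.3] p [ 512.5 -362.8  381.5]
top 77 foot dir [0.996 0.065 0.053] in tool [ 0.293  0.92  -0.262]
scene 125 foot dir [ 0.002  0.701 -0.713] in tool [ 0.699 -0.009  0.715]
22.74 w 21.0 gf 117.7 F [ 0.3  0.1 -0.7] p [ 509.4 -303.6  375.6]
top 82 foot dir [ 0.04   0.999 -0.016] in tool [ 0.692 -0.018  0.722]
scene 92 foot dir [0.07  0.997 0.018] in tool [ 0.722 -0.002  0.692]
```

It held with no slip: the foot direction is along +y within 2°. Now I check its offset at hover, before lowering.

```bash
cat >> h.py <<'E'
def cart_pos():
    s=sensors.read_state();R=np.array(s["eef_rot"]);g=np.array(s["eef_pos"])+6*R[:,2];Lg=np.array([(g-C)@PX,(g-C)@PY,g[2]-C[2]]);print("grip L",Lg.round(1))
    for n in("top","scene"):
        vv=grab(n);Q=deproj(vv)[vv[1]>0];L=np.stack([(Q-C)@PX,(Q-C)@PY,Q[:,2]-C[2]],1)
        c=L[(abs(L[:,0]-Lg[0])<32)&(L[:,1]>Lg[1]+20)&(L[:,1]<Lg[1]+190)&(abs(L[:,2]-Lg[2])<32)]
        print(n,"foot y max",np.percentile(c[:,1],99).round(1),"-> mid",(np.percentile(c[:,1],99)-71).round(1))
        for y0 in(-45,-15,15,45,62):
            q=c[(c[:,1]>y0-6)&(c[:,1]<y0+6)]
            if len(q)>5:
                A=np.c_[2*q[:,0],2*q[:,2],np.ones(len(q))];x=np.linalg.lstsq(A,q[:,0]**2+q[:,2]**2,rcond=None)[0];r=np.sqrt(x[2]+x[0]**2+x[1]**2)
                print(" y",y0,len(q),"zmax",q[:,2].max().round(1),"xr",q[:,0].min().round(1),q[:,0].max().round(1),"circle",x[:2].round(1),r.round(1))
E
python3 - <<'E'
from h import *
cart_pos()
E
```

```text
grip L [  0.4 -94.7 311.4]
top foot y max 72.9 -> mid 1.9
 y -45 60 zmax 341.2 xr -23.5 24.1 circle [1.000e-01 3.156e+02] 22.3
 y -15 58 zmax 341.6 xr -23.1 21.0 circle [ -0.7 318.3] 20.5
 y 15 63 zmax 342.1 xr -24.6 21.6 circle [ -1.2 316.3] 21.6
 y 45 61 zmax 341.0 xr -24.4 22.5 circle [ -1.  315.9] 21.9
 y 62 61 zmax 342.3 xr -28.8 23.6 circle [ -1.8 314.8] 25.3
scene foot y max 69.4 -> mid -1.6
 y -45 56 zmax 338.5 xr -26.3 9.0 circle [ -2.  314.5] 22.5
 y -15 60 zmax 339.6 xr -27.0 13.6 circle [ -1.8 313.4] 23.6
 y 15 52 zmax 337.4 xr -27.1 14.1 circle [ -2.1 313.4] 23.3
 y 45 53 zmax 337.5 xr -26.7 13.4 circle [ -2.5 313.4] 22.9
 y 62 64 zmax 341.2 xr -30.6 0.8 circle [ -4.5 313.8] 24.4
```

```bash
python3 - <<'E'
from h import *
def go(h,**k): return ctrl.move_l(tcp(C+95*a2+.8*PX+PZ*h,R2),R2,**k)
go(25,vel=220); st(); print(go(8,vel=60,threshold=6));st(); print(go(-12,vel=20,threshold=8));st();cart_pos()
E
```

```text
24.38 w 20.7 gf 117.7 F [-0.1 -1.  -1.4] p [ 510.7 -304.6   91.6]
False
24.82 w 21.1 gf 117.7 F [-0.  -0.1 -0.8] p [ 509.5 -303.4   72.4]
True
25.43 w 20.9 gf 118.4 F [ 0.  -1.8  4.3] p [ 509.  -303.7   63. ]
grip L [ -0.1 -94.9  -2. ]
top foot y max 72.4 -> mid 1.4
 y -45 49 zmax 27.6 xr -30.2 31.5 circle [ 0.7 -1.6] 26.8
 y -15 41 zmax 29.5 xr -25.3 21.5 circle [-1.9  6.1] 20.9
 y 15 37 zmax 29.5 xr -23.7 23.4 circle [-1.5  4.8] 22.2
 y 45 51 zmax 28.8 xr -29.7 31.8 circle [ 1.3 -0.5] 26.3
 y 62 34 zmax 28.5 xr -27.4 23.0 circle [-1.6  4.4] 24.7
scene foot y max 70.0 -> mid -1.0
 y -45 43 zmax 27.5 xr -25.5 31.9 circle [ 1.3 -2.7] 27.9
 y -15 41 zmax 27.9 xr -26.9 11.8 circle [-4.4  4.5] 21.3
 y 15 41 zmax 28.0 xr -26.6 14.4 circle [-2.5  3.5] 22.8
 y 45 62 zmax 26.7 xr -31.7 30.5 circle [ 0.7 -5.2] 30.4
 y 62 53 zmax 29.4 xr -31.1 21.8 circle [-2.9  2.4] 25.5
```

```bash
python3 - <<'E'
from h import *
s=sensors.read_state();p=np.array(s["eef_pos"])
print(ctrl.move_l(list(p-[0,0,8]),vel=15,threshold=10));st();ctrl.hold(.2);cart_pos()
v=grab("scene");w=grab("top");save("g.png",np.hstack([cv2.resize(v[0][170:290,250:410],(400,300),interpolation=2),cv2.resize(w[0][140:230,270:390],(400,300),interpolation=2)]))
E
```

```text
True
25.86 w 21.0 gf 118.2 F [ 0.4 -0.3  4.5] p [ 509.  -303.8   62.6]
grip L [ -0.1 -95.1  -2.4]
top foot y max 72.3 -> mid 1.3
 y -45 43 zmax 27.9 xr -30.1 31.2 circle [ 0.1 -1.7] 27.1
 y -15 40 zmax 29.4 xr -24.5 21.3 circle [-0.7  5. ] 21.4
 y 15 38 zmax 29.6 xr -24.1 23.4 circle [-1.4  5. ] 21.9
 y 45 51 zmax 29.3 xr -29.5 31.6 circle [-0.5 -1.9] 27.7
 y 62 31 zmax 29.3 xr -27.9 21.8 circle [-1.   2.7] 27.0
scene foot y max 69.8 -> mid -1.2
 y -45 41 zmax 26.5 xr -25.6 31.2 circle [ 1.6 -1.6] 27.0
 y -15 44 zmax 28.3 xr -26.4 13.6 circle [-4.1  4.4] 21.4
 y 15 39 zmax 29.3 xr -27.0 13.8 circle [-3.2  4.1] 22.0
 y 45 59 zmax 29.6 xr -32.0 30.8 circle [ 0.3 -5.5] 30.8
 y 62 43 zmax 29.2 xr -30.9 21.1 circle [-3.5  4.7] 25.3
```

View pics/g.png

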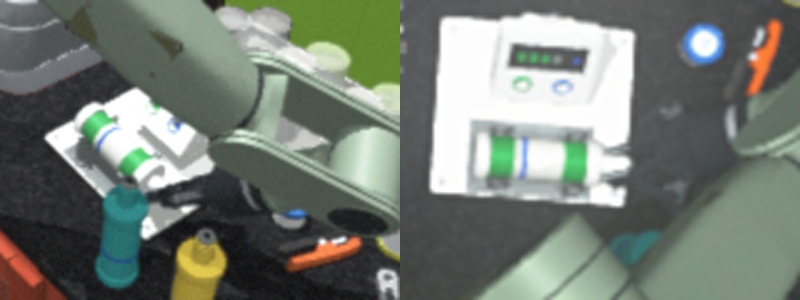

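The picture shows the cartridge lying in the cradle, clips between the white caps, at top tile (535,160). Now I release it.

```bash
python3 - <<'E'
from h import *
ctrl.hold(.2);ctrl.gripper_to(50);st();ctrl.hold(.3)
s=sensors.read_state();p=np.array(s["eef_pos"]);R=np.array(s["eef_rot"])
ctrl.move_l(list(p-110*R[:,2]),vel=200)
C0=C
import h
for n in("top","scene"):
    vv=grab(n);Q=deproj(vv)[vv[1]>0];L=np.stack([(Q-C)@PX,(Q-C)@PY,Q[:,2]-C[2]],1)
    for y0 in(-65,-20,0,20,62):
        q=L[(abs(L[:,1]-y0)<6)&(abs(L[:,0])<32)&(L[:,2]>0)&(L[:,2]<40)]
        if len(q): print(n,y0,len(q),q[:,2].max().round(1),q[:,0].min().round(),q[:,0].max().round())
    q=L[(abs(L[:,0])<14)&(L[:,2]>8)&(L[:,2]<40)&(abs(L[:,1])<150)];print("y",q[:,1].min().round(1),q[:,1].max().round(1))
# screwdriver
ctrl.move_ptp([500,0,400],DOWN)
ctrl.move_ptp([360,300,330],DOWN); W=[grab("wrist")]
ctrl.move_ptp([400,350,330],DOWN); W+=[grab("wrist")]
import pickle;pickle.dump(W,open("s.pkl","wb")); st()
for v in W+[grab("top")]:
    Q=deproj(v);hs=cv2.cvtColor(v[0],cv2.COLOR_RGB2HSV)
    ok=(v[1]>0)&(abs(Q[...,0]-430)<170)&(abs(Q[...,1]-345)<60)
    m=ok&((hs[...,0]<8)|(hs[...,0]>172))&(hs[...,1]>150)&(hs[...,2]>80)
    n,l,stt,c=cv2.connectedComponentsWithStats(m.astype(np.uint8));i=1+stt[1:,4].argmax();mm=l==i
    px=np.argwhere(mm)[:,::-1].astype(np.float32)
    G=np.array([plane(v,u,16)[:2] for u in px]);c=G.mean(0);d=np.linalg.svd(G-c)[2][0];d*=np.sign(d[0])
    t=(G-c)@d;t=(G-c)@d;w=(G-c)@[-d[1],d[0]]
    print("handle",stt[i],c.round(1),"dir",d.round(3),"len",t.min().round(1),t.max().round(1),"wid",w.min().round(1),w.max().round(1),"z",np.percentile(Q[mm][:,2],[50,95]).round(1))
    b=ok&(hs[...,1]<60)&(hs[...,2]>90)
    K=np.argwhere(b)[:,::-1]; 
    if len(K):
        G2=np.array([plane(v,u,14)[:2] for u in K.astype(float)])-c; t=G2@d;w=G2@[-d[1],d[0]];g=(abs(w)<10)&(t>30)&(t<190)
        print(" shaft",g.sum(),"t max",t[g].max().round(1) if g.any() else"","w",w[g].mean().round(1) if g.any() else "")
save("k.png",np.hstack([cv2.resize(w[0],(400,300)) for w in W]))
E
```

```text
26.85 w 50.1 gf 0.0 F [-0.  -0.4  0.2] p [ 508.4 -303.7   61.3]
top -65 41 34.2 -28.0 26.0
top -20 40 29.3 -24.0 23.0
top 0 37 33.8 -23.0 21.0
top 20 41 30.1 -24.0 23.0
top 62 38 33.3 -28.0 23.0
y -109.0 72.8
scene -65 74 31.4 -26.0 22.0
scene -20 40 28.8 -28.0 17.0
scene 0 38 27.1 -27.0 14.0
scene 20 41 27.3 -28.0 18.0
scene 62 50 29.5 -32.0 20.0
y -111.4 73.1
31.38 w 50.0 gf 0.0 F [-0.7 -0.9 -0.1] p [400.7 349.3 329.7]
handle [248 126  60  16 726] [321.1 327.8] dir [0.088 0.996] len -38.4 55.7 wid -13.4 14.0 z [-218.7  -90. ]
 shaft 0 t max  w 
handle [239 142  25  56 849] [419.  343.9] dir [0.982 0.187] len -45.7 46.8 wid -14.3 15.0 z [23.9 26.9]
 shaft 241 t max 189.8 w -0.7
handle [164 199  11  23 141] [420.1 342.1] dir [0.98 0.2 ] len -45.6 43.8 wid -13.7 16.1 z [22.5 30.6]
 shaft 78 t max 189.4 w -1.3
```

View pics/k.png

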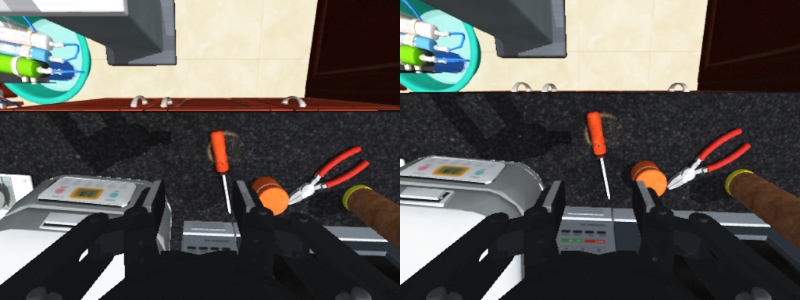

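The wrist views show the red driver: handle at tile 1 (220,152) with the shaft to (228,212), and at tile 2 handle (596,133) with the tip near (608,198). The pliers and jar are to its right. Next I refine the fit, check the well and panel normal, and test reach.

```bash
cat > m.py <<'E'
from h import *
import pickle
W=pickle.load(open("s.pkl","rb"));V=pickle.load(open("w.pkl","rb"))
def tri(obs):
    A=np.zeros((3,3));b=np.zeros(3)
    for v,uv in obs:
        r=ray(v[2],v[3],uv);r/=np.linalg.norm(r);M=np.eye(3)-np.outer(r,r);A+=M;b+=M@v[4]
    return np.linalg.solve(A,b).round(1)
print("green",tri([(V[0],(256.6,270)),(V[1],(301.4,248.4))]),"blue",tri([(V[0],(228.5,268.3)),(V[1],(272.4,246.5))]))
g=np.array([603.9,-185.7,76])
for v in V[:2]:
    Q=deproj(v)[v[1]>0];L=Q-g
    q=Q[(L@PX>-30)&(L@PX<45)&(L@PY>-75)&(L@PY<25)&(L[:,2]>-25)&(L[:,2]<60)]
    for _ in range(6):
        c=q.mean(0);n=np.linalg.svd(q-c)[2][2];r=(q-c)@n;q=q[abs(r)<max(1.5,1.5*r.std())]
    n*=np.sign(n[2]);print("panel n",n.round(3),len(q),"elev",np.degrees(np.arcsin(n[2])).round(1),"well dist from plane",((g-c)@n).round(1))
obs={"c":[], "b":[],"f":[]}
for v in W:
    Q=deproj(v);hs=cv2.cvtColor(v[0],cv2.COLOR_RGB2HSV)
    ok=(v[1]>0)&(abs(Q[...,0]-430)<170)&(abs(Q[...,1]-345)<60)&(Q[...,2]>-15)&(Q[...,2]<45)
    m=ok&((hs[...,0]<8)|(hs[...,0]>172))&(hs[...,1]>150)&(hs[...,2]>80)
    n,l,stt,c=cv2.connectedComponentsWithStats(m.astype(np.uint8));i=1+stt[1:,4].argmax()
    cc,(w,h),a=r=cv2.minAreaRect(np.argwhere(l==i)[:,::-1].astype(np.float32));obs["c"].append((v,cc))
    G=np.array([plane(v,u,16)[:2] for u in np.argwhere(l==i)[:,::-1].astype(float)]);c=(G.min(0)+G.max(0))/2;c=G.mean(0);d=np.linalg.svd(G-c)[2][0];d*=np.sign(d[0])
    t=(G-c)@d;c=c+d*(t.min()+t.max())/2
    K=np.argwhere(ok&(hs[...,1]<70)&(hs[...,2]>80))[:,::-1].astype(float)
    G2=np.array([plane(v,u,15)[:2] for u in K]);t=(G2-c)@d;w=(G2-c)@[-d[1],d[0]];k=(abs(w)<9)&(t>60)&(t<165)
    print("handle c",c.round(1),d.round(3),"len",np.ptp((G-c)@d).round(1),"shaft tmax",t[k].max().round(1),"w by t",[(w[k&(abs(t-x)<15)].mean().round(1)) for x in(75,105,135)],"z",np.percentile(Q[l==i][:,2],98).round(1))
print("handle centre tri",tri(obs["c"]),ctrl.tcp_to_tips)
E
python3 m.py; cat >> h.py <<'E'
E
python3 - <<'E'
from h import *
s=np.array([.982,.187,0]);s/=np.linalg.norm(s);hc=np.array([419,343.9,20])
Pd=np.cos(np.radians(35))*PX-np.sin(np.radians(35))*PZ;n=np.sin(np.radians(35))*PX+np.cos(np.radians(35))*PZ
for b in np.radians([0,10,20,30,35]):
  for sg in(1,-1):
    A=RM(np.sin(b)*s-np.cos(b)*PZ,sg*np.cross(PZ,s));B=RM(np.sin(b)*Pd-np.cos(b)*n,sg*np.cross(n,Pd))
    q=[ctrl.solve_ik(tcp(x,R),R) for x,R in((hc,A),(hc+[0,0,150],A),(np.array([604,-185.7,76])-150*Pd,B),(np.array([604,-185.7,76])-220*Pd,B))]
    print(np.degrees(b).round(),sg,[None if x is None else np.round(x,2).tolist() for x in q])
E
```

```text
green [ 602.6 -185.9   76.6] blue [ 599.8 -231.8   75.9]
panel n [-0.825  0.046  0.564] 3431 elev 34.3 well dist from plane -4.2
panel n [-0.825  0.047  0.563] 3445 elev 34.2 well dist from plane -4.1
handle c [420.2 343.2] [0.981 0.193] len 95.6 shaft tmax 156.5 w by t [np.float64(0.2), np.float64(-0.3), np.float64(-0.5)] z 27.1
handle c [419.5 344. ] [0.982 0.187] len 92.4 shaft tmax 158.6 w by t [np.float64(-0.3), np.float64(-0.5), np.float64(-0.4)] z 27.3
handle centre tri [419.  343.9  13.6] 25.0
0.0 1 [[0.53, 0.44, 1.78, -0.0, 0.92, -1.23], [0.53, 0.22, 1.7, -0.0, 1.22, -1.23], [-0.41, 0.55, 1.38, -0.2, 1.79, -1.9], [-0.44, 0.4, 1.51, -0.22, 1.8, -1.93]]
0.0 -1 [[0.53, 0.44, 1.78, -0.0, 0.92, 1.91], [0.53, 0.22, 1.7, -0.0, 1.22, 1.91], [-0.41, 0.55, 1.38, -0.2, 1.79, 1.24], [-0.44, 0.4, 1.51, -0.22, 1.8, 1.21]]
10.0 1 [[0.56, 0.38, 1.89, -0.1, 0.71, -1.13], [0.56, 0.13, 1.82, -0.07, 1.03, -1.16], [-0.43, 0.44, 1.49, -0.15, 1.62, -1.92], [-0.47, 0.29, 1.61, -0.17, 1.65, -1.95]]
10.0 -1 [[0.56, 0.38, 1.89, -0.1, 0.71, 2.01], [0.56, 0.13, 1.82, -0.07, 1.03, 1.98], [-0.43, 0.44, 1.
[... 282 characters left out ...]
06, 1.92, -0.19, 0.84, 2.09], [-0.46, 0.33, 1.6, -0.1, 1.45, 1.2], [-0.51, 0.17, 1.71, -0.11, 1.5, 1.15]]
30.0 1 [[0.65, 0.33, 2.09, -0.75, 0.33, -0.44], [0.65, 0.01, 2.03, -0.37, 0.66, -0.86], [-0.5, 0.22, 1.72, -0.04, 1.28, -1.99], [-0.55, 0.06, 1.82, -0.04, 1.35, -2.05]]
30.0 -1 [[0.65, 0.33, 2.09, -0.75, 0.33, 2.7], [0.65, 0.01, 2.03, -0.37, 0.66, 2.28], [-0.5, 0.22, 1.72, -0.04, 1.28, 1.15], [-0.55, 0.06, 1.82, -0.04, 1.35, 1.1]]
35.0 1 [None, [0.68, 0.0, 2.08, -0.52, 0.57, -0.71], [-0.52, 0.17, 1.78, -0.0, 1.19, -2.03], [-0.58, 0.0, 1.87, -0.0, 1.27, -2.08]]
35.0 -1 [None, [0.68, 0.0, 2.08, -0.52, 0.57, 2.43], [-0.52, 0.17, 1.78, -0.0, 1.19, 1.11], [-0.58, 0.0, 1.87, -0.0, 1.27, 1.06]]
```

```bash
cat >> h.py <<'E'
kk=.059;el=np.radians(34.6);hx=np.array([np.cos(kk),-np.sin(kk),0]);beta=np.radians(15)
Pd=np.cos(el)*hx-np.sin(el)*PZ;nn=np.sin(el)*hx+np.cos(el)*PZ
GW=np.array([603.3,-185.8,76.3])-4*Pd   # mouth
sd=np.array([.982,.189,0]);sd/=np.linalg.norm(sd);HC=np.array([419.5,343.8,22.5]);TIP0=HC+157*sd;TIP0[2]=14
RA=RM(np.sin(beta)*sd-np.cos(beta)*PZ,np.cross(PZ,sd));RB=RM(np.sin(beta)*Pd-np.cos(beta)*nn,np.cross(nn,Pd))
E
python3 - <<'E'
from h import *
ctrl.move_ptp(tcp(HC+[0,0,90],RA),RA)
print(ctrl.move_l(tcp(HC,RA),vel=90,threshold=5));s=st()
ctrl.gripper_to(10,60);s=st()
R=np.array(s["eef_rot"]);tt=R.T@(TIP0-np.array(s["eef_pos"]));print("tip in tool",tt.round(1))
np.save("tt.npy",tt)
ctrl.move_l(tcp(HC+[0,0,250],RA),vel=250);st()
mid=np.array([400,60,430.]);ctrl.move_ptp(tcp(mid,RB),RB)
pre=GW-60*Pd-RB@tt
ctrl.move_ptp(list(pre),RB); ctrl.hold(.2);st()
import pickle
v=[grab("scene"),grab("top")];pickle.dump(v,open("p.pkl","wb"))
save("l.png",np.hstack([cv2.resize(v[0][0][170:290,250:410],(400,300),interpolation=2),cv2.resize(v[1][0][125:215,265:385],(400,300),interpolation=2)]))
for x in v:
    for p in(GW,GW-60*Pd): 
        c=x[3].T@(p-x[4]);print((x[2]@c/c[2])[:2].round(1))
E
```

```text
False
33.44 w 50.0 gf 0.0 F [0.8 0.5 0.2] p [418.6 343.9  29. ]
33.77 w 26.2 gf 59.1 F [-2.6 -1.4  6.1] p [418.5 343.9  29.3]
tip in tool [-148.5   -0.3   55.9]
34.92 w 26.1 gf 59.0 F [-0.1  0.5 -2.1] p [416.9 342.8 276.1]
37.58 w 25.9 gf 59.5 F [-0.  -0.2 -1.1] p [ 430.7 -174.7  216.3]
[311.3 212.3]
[302. 211.]
[305.8 164.6]
[306.1 176.5]
```

View pics/l.png

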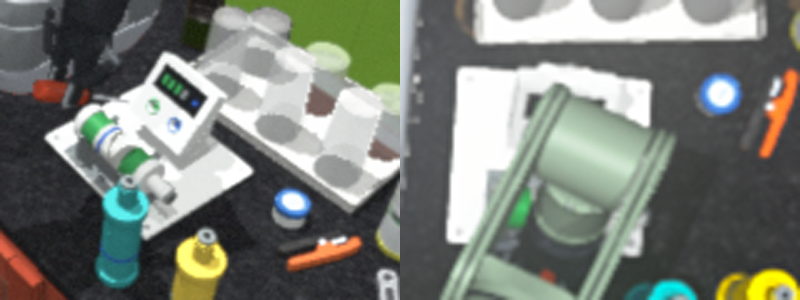

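In the scene tile the handle is at (60,92), and the green ring at (152,106) matches the predicted well. The shaft is faint near (115,98), and the arm hides the top view. I'll fit the shaft from the scene image and depth.

```bash
python3 - <<'E'
from h import *
import pickle
v=pickle.load(open("p.pkl","rb"))[0]; tip=GW-60*Pd
Q=deproj(v);ok=v[1]>0
D=Q-tip;t=-(D@Pd);lat=hx*0+np.cross(nn,Pd)
m=ok&(t>-12)&(t<95)&(abs(D@lat)<22)&(abs(D@nn)<22)
for y,x in np.argwhere(m): pass
print("pts",m.sum())
for a in range(-10,95,10):
    k=m&(t>=a)&(t<a+10)
    if k.any(): print(a,k.sum(),"lat",np.median((D@lat)[k]).round(1),"n",np.median((D@nn)[k]).round(1),"px",np.argwhere(k)[:,::-1].mean(0).round(1))
def pr(p): c=v[3].T@(p-v[4]);return (v[2]@c/c[2])[:2].round(1)
print([pr(tip-a*Pd) for a in(0,30,60,90)])
w=grab("wrist");save("n.png",np.hstack([cv2.resize(v[0][192:228,274:322],(400,300),interpolation=2),cv2.resize(w[0],(400,300))]))
E
```

```text
pts 25
0 1 lat 2.6 n 2.2 px [301. 210.]
10 2 lat -0.3 n 3.0 px [299.5 210. ]
20 2 lat 1.5 n 3.1 px [298.  209.5]
30 3 lat 0.7 n 4.4 px [296.7 209.3]
40 3 lat -1.3 n 2.2 px [295.3 209.7]
50 4 lat -0.7 n 2.3 px [293.5 209.5]
60 2 lat -1.2 n 3.1 px [291.5 209. ]
70 3 lat 1.3 n 4.2 px [289.7 208.3]
80 4 lat -0.9 n 1.3 px [288.  208.8]
90 1 lat -0.2 n 4.0 px [287. 208.]
[array([302., 211.]), array([297. , 210.4]), array([291.9, 209.7]), array([286.6, 209. ])]
```

View pics/n.png

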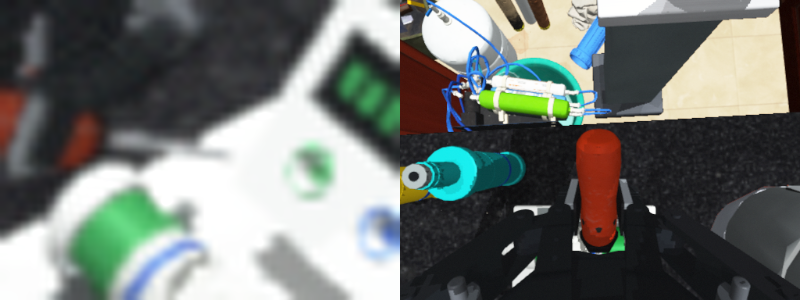

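The left tile shows the tip at (230,155) in line with the green ring at (309,168), matching prediction within about 1 mm. I push in stages.

```bash
python3 - <<'E'
from h import *
tt=np.load("tt.npy")
def go(d,**k): return ctrl.move_l(list(GW+d*Pd-RB@tt),RB,**k)
def F(): s=sensors.read_state();print(round(s["t"],2),"along",round(float(np.array(s["force"])@Pd),2),"lat",round(float(np.array(s["force"])@np.cross(nn,Pd)),2),"n",round(float(np.array(s["force"])@nn),2),"depth",round(float((np.array(s["eef_pos"])+np.array(s["eef_rot"])@tt-GW)@Pd),1))
go(-8,vel=60);ctrl.hold(.1);F()
print(go(4,vel=25,threshold=4));F()
for d in(6,8,10,12):
    r=go(d,vel=12,threshold=10);ctrl.hold(.1);F()
    if r: print("stop");break
E
```

```text
38.85 along 0.15 lat -0.05 n -1.55 depth -8.2
False
39.48 along 0.67 lat -0.56 n -0.15 depth 4.1
39.9 along -1.41 lat 0.23 n -0.66 depth 5.9
40.32 along -0.88 lat -0.09 n -0.57 depth 7.9
40.73 along -5.64 lat 0.13 n -0.78 depth 9.3
41.15 along -11.26 lat -0.04 n 0.4 depth 9.7
```

The force rises like the spring over about 5 mm, then hits a hard stop, so the button is fully in. I hold it, withdraw, and put the driver back.

```bash
python3 - <<'E'
from h import *
tt=np.load("tt.npy")
ctrl.hold(1.5);st()
ctrl.move_l(list(GW-70*Pd-RB@tt),RB,vel=80);st()
mid=np.array([400,60,430.]);ctrl.move_ptp(tcp(mid,RB),RB)
ctrl.move_ptp(tcp(HC+[0,0,120],RA),RA);ctrl.hold(.1);st()
ctrl.move_l(tcp(HC+[0,0,10],RA),vel=150)
print(ctrl.move_l(tcp(HC+[0,0,-2],RA),vel=20,threshold=4));s=st()
v=grab("scene");Q=deproj(v);D=Q-HC;t=D@sd;w=D@np.cross(PZ,sd)
for a in range(60,160,20):
    k=(v[1]>0)&(t>a)&(t<a+20)&(abs(w)<8)&(Q[...,2]>6);print(a,k.sum(),np.median(Q[k][:,2]).round(1) if k.any() else "")
E
```

```text
42.65 w 26.0 gf 59.7 F [-10.   -0.6   7.4] p [ 486.7 -178.6  174.9]
43.83 w 26.3 gf 59.5 F [-0.7 -0.3 -1.3] p [ 421.7 -174.7  220.5]
46.63 w 24.1 gf 63.9 F [ 0.7  0.2 -0.7] p [419.2 343.6 149.4]
True
47.74 w 24.0 gf 68.9 F [-1.9 -2.   8.8] p [420.  343.7  40. ]
60 4 42.1
80 7 44.3
100 4 48.5
120 5 54.7
140 5 59.3
```

The driver turned about 12° nose-up in the grip. I'll level it by tilting the tool to match, then set it down.

```bash
python3 - <<'E'
from h import *
def shaft():
    v=grab("scene");Q=deproj(v);D=Q-HC;t=D@sd;w=D@np.cross(PZ,sd)
    for a in (60,100,140):
        k=(v[1]>0)&(t>a-5)&(t<a+20)&(abs(w)<14)&(Q[...,2]>6);print(a,k.sum(),np.median(Q[k][:,2]).round(1) if k.any() else "",np.median(w[k]).round(1) if k.any() else "")
b=beta-np.radians(12);R=RM(np.sin(b)*sd-np.cos(b)*PZ,np.cross(PZ,sd))
s=sensors.read_state();g=np.array(s["eef_pos"])+6*RA[:,2]
ctrl.move_l(tcp(g+[0,0,15],R),R,vel=60);ctrl.hold(.1);shaft()
print(ctrl.move_l(tcp(g+[0,0,-18],R),R,vel=25,threshold=5));st();shaft()
v=grab("scene");save("o.png",np.hstack([cv2.resize(v[0][110:200,150:270],(400,300),interpolation=2),cv2.resize(v[0][170:290,250:410],(400,300),interpolation=2)]))
E
```

```text
60 11 47.4 -4.1
100 7 41.2 1.5
140 5 47.2 -0.6
True
49.17 w 24.2 gf 68.3 F [ 0.2 -0.3  5.8] p [421.3 343.9  37. ]
60 14 24.9 -7.0
100 7 23.4 -0.1
140 5 27.3 -0.7
```

View pics/o.png

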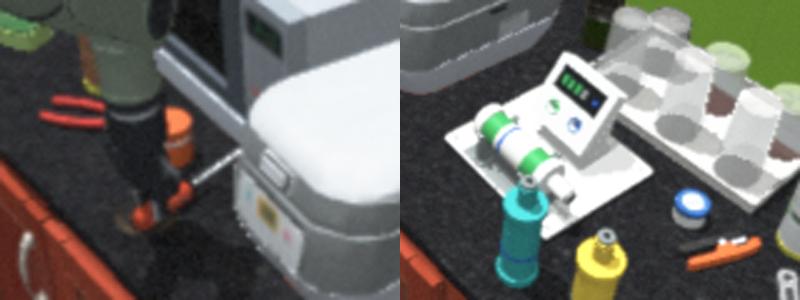

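The driver is nearly level and touching the table (handle at (165,200)), and the cartridge still lies in the cradle at right (525,150). I release and retract.

```bash
python3 - <<'E'
from h import *
ctrl.gripper_to(45);ctrl.hold(.3)
s=sensors.read_state();R=np.array(s["eef_rot"]);p=np.array(s["eef_pos"])
ctrl.move_l(list(p-120*R[:,2]),vel=120);ctrl.move_ptp([300,250,350],DOWN);ctrl.hold(.5)
for n in("top","scene"):
    v=grab(n);Q=deproj(v);hs=cv2.cvtColor(v[0],cv2.COLOR_RGB2HSV);D=Q-HC;t=D@sd;w=D@np.cross(PZ,sd)
    for a in(-40,-20,0,20,80,110,140):
        k=(v[1]>0)&(abs(t-a)<10)&(abs(w)<25)&(Q[...,2]>6);print(n,a,k.sum(),Q[k][:,2].max().round(1) if k.any() else "",np.median(w[k]).round(1) if k.any() else "")
    L=np.stack([(Q-C)@PX,(Q-C)@PY,Q[...,2]-C[2]],-1)
    q=L[(abs(L[...,0])<14)&(L[...,2]>8)&(L[...,2]<40)&(abs(L[...,1])<150)];print("cart y",q[:,1].min().round(1),q[:,1].max().round(1),"z",np.percentile(q[:,2],90))
    for nm,x,y,z in(("jar",517,447,55),("tub",652,-409,30)):
        q=Q[(v[1]>0)&(np.linalg.norm(Q[...,:2]-[x,y],axis=2)<60)&(abs(Q[...,2]-z)<8)];print(nm,q.mean(0).round() if len(q) else "")
st()
E
```

```text
top -40 4 7.6 -7.2
top -20 36 34.3 -3.8
top 0 40 32.9 -3.0
top 20 35 30.7 -5.1
top 80 11 26.3 -1.9
top 110 11 23.5 -0.2
top 140 12 23.8 -0.9
cart y -109.2 72.8 z 29.5577051025037
jar [516. 454.  59.]
tub [ 655. -405.   32.]
scene -40 4 18.7 -3.6
scene -20 31 31.9 -9.3
scene 0 23 35.4 -10.3
scene 20 23 33.1 -6.7
scene 80 5 19.7 -0.0
scene 110 6 23.6 -3.9
scene 140 6 23.5 -2.2
cart y -109.0 74.3 z 26.825290784713015
jar [507. 446.  58.]
tub [ 652. -407.   31.]
52.61 w 45.3 gf 0.0 F [-0.8  0.1  0.3] p [300.  250.  349.9]
```

```bash
python3 -c "
from plant import ctrl
print(ctrl.finish_job())"
```

```text
the job is handed in; nothing more can be done
None
```

I handed the job in at about 53 s, but no verdict came back. By my own measurements the green cartridge lies in both clips, the green reset button was held fully in for over 1.5 s, and the screwdriver is flat on the worktop; on the first try the cartridge hit a clip, so I set it down and regripped it.

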